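Hold a vial block square in the corner jig

TASK

Pick the aluminium two-bore vial block out of the white tray and stand it flat, bores up, on the steel corner jig's plate, with a long side flush along the long fence and an end flush against the short fence. Press it firmly into the corner against both fences at once and finish while still holding it pressed there, so that a colleague can clamp it; do not let go. Leave the other things in the tray and on the bench where they are.

Things in the scene. Friction and masses are not known exactly. Their poses are not given: they have to be found in the camera images.
- block: aluminium vial block, the part to seat: 66 (x) x 42 (y) x 60 mm high, about 0.36 kg, flat sides, two blind bores of 23 mm side by side along x, open at the top, 40 mm deep. Origin: centre of the underside, z up. Stands in any of the tray's four places, its x axis within 0.65 rad of world x. Either end may go to the short fence.
- jig: fixed corner jig: dark steel plate 150 (x) x 130 (y) x 12 mm with two bright fences. Origin: centre of its underside, z up; plate top z = 12 mm. In this frame the long fence's inner face is y = +45 mm, the short fence's x = +55 mm, fence tops z = 30 mm; open toward -x, -y. A block fully home has its origin at (22, 24, 12) mm. Rigid; push each fence with 3 to 20 N.
- long_fence: long fence of the jig, 112 mm along the jig's x, 14 mm thick, 18 mm high, three low screw heads (2.5 mm) on top. Origin at the centre of its underside, at x = -14, y = +52, z = +12 mm in the jig frame.
- short_fence: short fence of the jig, 78 mm along the jig's y, 14 mm thick, 18 mm high, two low screw heads on top. Origin at the centre of its underside, at x = +62, y = -4, z = +12 mm in the jig frame.
- tray: white plastic tray, open on top, fixed in each run, 210 mm (x) x 270 mm (y) x 34 mm high, walls and floor 4 mm. Origin at the centre of the underside. Four things stand on its floor at about x = +-45, y = +-62 mm in its frame, in any order.
- stopper_box: small card box 70 x 70 x 32 mm in the tray; leave it alone. Origin at the centre of the underside.
- tape_roll: roll of tape lying flat in the tray, 68 mm across, 19 mm high; leave it alone. Origin at the centre of the underside.
- vial_1: sample vial with a screw cap standing in the tray, 23 mm across, 52 mm high; leave it alone. Origin at the centre of the underside.
- vial_0: another such vial, 23 mm across, 52 mm high, standing on the bench beyond the jig; leave it alone. Origin at the centre of the underside.
Mind the look-alikes: they are no part of the job. Leave any blue or green look-alike of the block alone.

How it is judged:
On the way:
1. the block is lifted clear of the tray (z of block in the frame of tray above 0.04 m), for 0.1 s.
At the end, for the whole second after the job is handed in: Fingers bear on the block (over 1 N); it presses each fence with over 1.5 N, upright and parallel to the long fence within 0.04 rad, underside within 2.5 mm of the plate, origin within 2.5 mm of its place (4 mm past it), at rest; other things within 40 mm of their starts (contact force between block and long_fence above 1.5 N and contact force between block and short_fence above 1.5 N and contact force between the fingers and block above 1 N and angle between the x axis of block and the x axis of jig, either way round below 0.04 rad and angle between block's own z axis and vertical below 0.04 rad and z of block in the frame of jig below 0.0145 m and x of block in the frame of jig between 0.0195 and 0.026 m and y of block in the frame of jig between 0.0215 and 0.028 m and linear speed of block below 0.01 m/s and distance of each of stopper_box, tape_roll, vial_1, vial_0 from where it was at the start of the episode below 0.04 m); the arm keeps its last pose, push and grip.
It fails at once if another thing is carried off or knocked over (distance of any of stopper_box, tape_roll, vial_1, vial_0 from where it was at the start of the episode above 0.04 m or angle between any of stopper_box, tape_roll, vial_1, vial_0's own z axis and vertical above 0.6 rad).
It also fails if it takes over 61 s, if anything falls off the work surface, if the arm or the gripper's body presses on something with over 40 N, if the wrist force passes 120 N, or if a joint passes its speed limit or range.

ROBOT

A 7-joint arm with a two-finger parallel gripper is mounted at the origin on a cart in front of the work surface, level with it; the furniture and walls round the work are solid. World frame = base frame: x ahead of the robot, y to its left, z up, the work surface at z = 0. Lengths are in m, angles in rad, forces in N, time in s.
With the tool pointing down it reaches from about 0.4 to 0.85 m from the base axis. Payload 6.9 kg.
Tool frame: the origin (TCP) lies on the centre line of the jaws, within the pads' length; the fingertips stand 17 mm ahead of it and the grasp point (between the pads) lies 2 mm behind it; y points along the fingers, x is the direction in which the jaws open and shut, and the axes are right-handed (so a half turn about y gives the same grasp; the last joint's range is limited). The gripper opens to 85 mm and grips with 20 to 120 N. Pads are 22 mm wide; open, the fingers measure 114 mm over their backs; the gripper's body (76 mm by 85 mm) begins 54 mm behind the grasp point. The pads swing forward as they close: fully open they stand 13 mm farther back than shut.
Start: joints at [1.355, 0.507, -0.238, 1.5, 0.126, 1.149, -0.155], TCP at [0.197, -0.593, 0.248] pointing down, gripper open.
Joint ranges: [-3.08, 3.08], [-0.24, 2.05], [-1.43, 1.35], [0, 2.5], [-1.52, 4.66], [0.17, 1.96], [-2.89, 2.89]. Speed limits (rad/s): [2.39, 2.39, 3.14, 3.14, 3.14, 3.14, 3.14].

INTERFACE

Orientations are given as a 3x3 rotation matrix whose columns are the frame's x, y, z axes.
In Python, from rig import telemetry, optics, arm gives the robot as it stands. The module is installed in compiled form; this text tells all that it offers.
- The arm moves only by the tool step_arm, never from a script. Its argument "steps" is a list of rows, each a list of 3 entries, a list of its own where there are three numbers: the opening, from -1 (shut) to 1 (fully open), then the shift along the tool's x, y, z in cm, then the turn, a rotation vector about the tool's x, y, z in degrees. A call has 1 to 12 rows; each row shifts and turns the pose as measured when the row begins, along the tool's axes as they then stand; what a row does not reach is not made up. A row lasts 1/10 s, in which the tool goes at most 50 mm and 8.59 degrees, less where a joint would pass 70% of its speed; a pose out of reach is approached as far as the arm can. A call is refused whole if a number of a shift passes 5 or a number of a turn 8.59, either way. A call with a gripper value outside its range is refused whole. The fingers move at their own pace and stop on an object; the grip force is fixed at half the most. Time passes only in rows, so rows that do not move let the fingers close. It gives the time, the measured TCP pose, the force and the opening at its end, in the units of the state.
- telemetry.sense(): the state, without advancing time (a new reading comes with each control period).
- optics.grab_frame(name): name is "side" or "top"; returns a dict with "img" (400x640x3 uint8, red, green, blue), "mtx" (3x3 intrinsics, pixels), "T" (4x4, takes a point from camera to world coordinates). Camera axes: x right, y up, looking along -z (the intrinsics and any distortion apply to the point x, -y, -z); pixel columns grow to the right and rows downward; lengths in m; the calibration is good to about 2 mm. A picture is of the moment at which its call begins. There is no depth.
- arm.sign_off(): hands the job in, once; it reports no verdict.
The state is a dict: "clock": time; "joints": joint angles; "joint_velocities": joint speeds; "tau": joint torques, N m; "eef_pos": TCP position; "ee_rot": TCP orientation; "ft_force": force on the tool from outside, world axes, zero at the start; "moment": the same for the moment, N m; "gripper_width": opening from 0.0 (shut) to 1.0 (fully open).
Only numpy, scipy, OpenCV 4.12 (cv2) and the standard library are available. Lean on these libraries where they do the work, as an engineer would, in place of code of your own. Each camera call takes 0.05 s, during which the arm holds its last target. There are 200 camera calls.

## Working session

There is one attempt and no reset: what is moved stays moved. The work goes in short steps, Python scripts to look and compute and a tool call to move; the robot and the scene stay as the last step left them, time stands still between calls to the robot, and variables do not carry over. Pictures are saved under pics/ and viewed, about 8 in all and at most 12, crops included, and the job is handed in when it is done.

Besides the shell and the picture viewer there is one more tool, called after "Emit:" as name(argument=value, ...) on one line, values as JSON. step_arm: Moves the arm, as the interface text tells. Its arguments: {"type":"object","properties":{"steps":{"type":"array","items":{"type":"array"}}},"required":["steps"]}

```bash
mkdir -p pics
python3 - <<'E'
from rig import telemetry, optics
import cv2, numpy as np
np.set_printoptions(precision=4,suppress=True)
for n in("top","side"):
    f=optics.grab_frame(n); cv2.imwrite(f"pics/{n}0.png",f["img"][:,:,::-1]); print(n,f["mtx"],f["T"],[k for k in f]) 
s=telemetry.sense(); print(s)
E
```

```text
top [[489.3578   0.     318.7292]
 [  0.     489.3578 197.9599]
 [  0.       0.       1.    ]] [[-0.0287  0.9921 -0.1221  0.4001]
 [-0.9995 -0.0273  0.0133  0.0555]
 [ 0.0099  0.1224  0.9924  1.2933]
 [ 0.      0.      0.      1.    ]] ['img', 'mtx', 'T']
side [[515.164    0.     322.9343]
 [  0.     515.164  196.6712]
 [  0.       0.       1.    ]] [[-0.974   0.0943 -0.2059  0.3328]
 [-0.2265 -0.4084  0.8843  1.0697]
 [-0.0007  0.9079  0.4191  0.5463]
 [ 0.      0.      0.      1.    ]] ['img', 'mtx', 'T']
{'clock': 0.1, 'joints': array([ 1.3555,  0.5083, -0.2375,  1.501 ,  0.1257,  1.1489, -0.1548]), 'joint_velocities': array([ 0.0006,  0.0003,  0.0003, -0.0028,  0.0002,  0.0009, -0.0002]), 'tau': array([ -0.0043, -62.1835,  -2.194 , -25.0206,   0.0126,   0.0078,
        -0.    ]), 'eef_pos': array([ 0.1969, -0.5927,  0.2475]), 'ee_rot': array([[ 0.3154, -0.0005,  0.949 ],
       [-0.949 ,  0.0015,  0.3154],
       [-0.0016, -1.    , -0.    ]]), 'ft_force': array([-0.985 ,  0.1641, -0.1786]), 'moment': array([0.0124, 0.0537, 0.0367]), 'gripper_width': 0.9990414578757734}
```

View pics/top0.png

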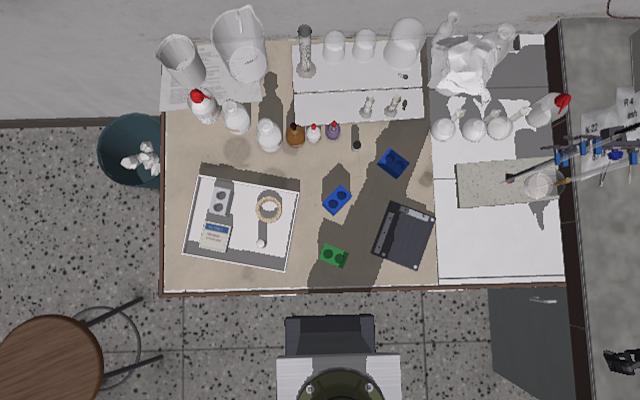

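View pics/side0.png

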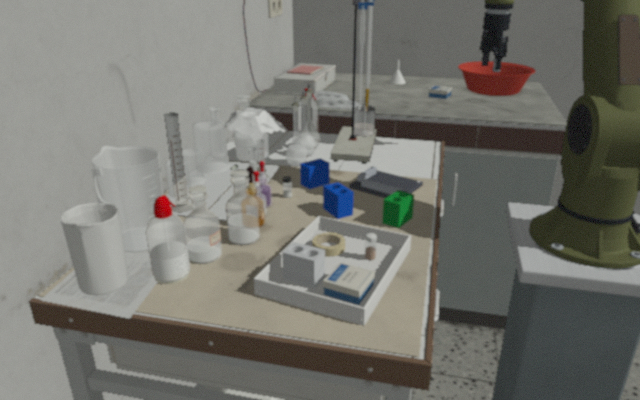

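The only grey block is in the tray, at top (219,197) and side (303,262). The look-alikes are blue at top (393,163) and (337,200), and green at (333,255). I'll confirm with one enlarged crop that also shows the jig.

Run:
```python
import cv2, numpy as np
t=cv2.imread("pics/top0.png"); s=cv2.imread("pics/side0.png")
r=lambda im,x,y,w,h,W,H: cv2.resize(im[y:y+h,x:x+w],(W,H),interpolation=cv2.INTER_CUBIC)
a=r(t,190,170,50,38,400,300)   # x8
b=r(t,365,195,80,80,300*1,300)  # 3.75
a2=r(t,365,195,80,75,400,300) # 5x,4x
c=r(s,270,230,80,60,400,300) #5
d=r(s,350,160,80,60,400,300)
cv2.imwrite("pics/crop1.png",np.vstack([np.hstack([a,a2]),np.hstack([c,d])]))
```

```text
(no output)
```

View pics/crop1.png

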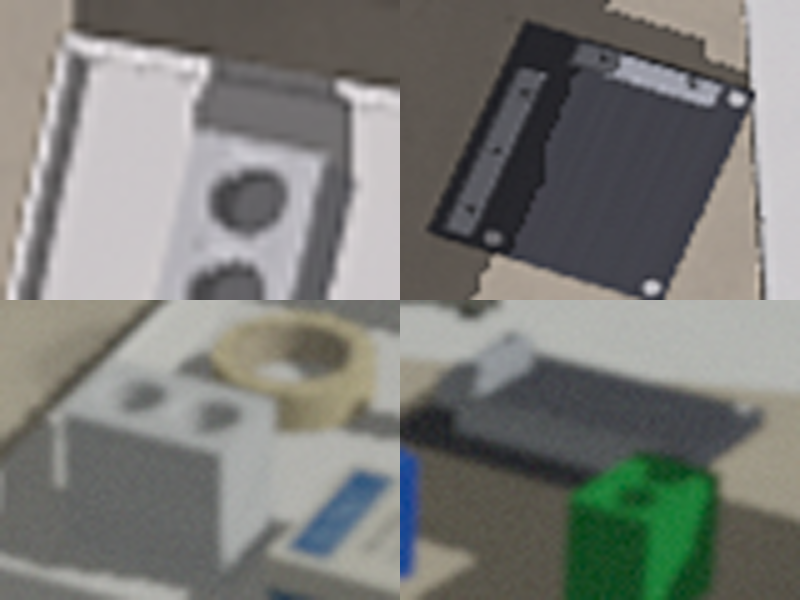

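The crop confirms it: block is grey aluminium with two bores, and the jig's three-screw long fence is on the left in the top view, with the two-screw short fence at the top. Next I fit the poses from these corners in both views and check them with an overlay.

```bash
cat > h.py <<'E'
import numpy as np, cv2
from rig import telemetry, optics
from scipy.optimize import least_squares
np.set_printoptions(precision=4,suppress=True)
def proj(f,P):
    T=f["T"]; p=(np.atleast_2d(P)-T[:3,3])@T[:3,:3]
    q=p*[1,-1,-1]@f["mtx"].T; return q[:,:2]/q[:,2:]
def place(v,P):
    x,y,z,a=v; c,s=np.cos(a),np.sin(a)
    return np.atleast_2d(P)@np.array([[c,-s,0],[s,c,0],[0,0,1]]).T+[x,y,z]
def fit(obs,v0):  # obs: list of (frame,modelpts,pixels)
    r=lambda v:np.concatenate([(proj(f,place(v,M))-px).ravel() for f,M,px in obs])
    return least_squares(r,v0,loss="soft_l1")
X,Y,H=.033,.021,.06
BT=np.array([[X,Y,H],[X,-Y,H],[-X,-Y,H],[-X,Y,H]]); BORE=np.array([[.0145,0,H],[-.0145,0,H]])
PL=np.array([[.075,.065,.012],[.075,-.065,.012],[-.075,-.065,.012],[-.075,.065,.012]])
LF=np.array([[.042,.059,.03],[.042,.045,.03],[-.070,.045,.03],[-.070,.059,.03]])
SF=np.array([[.069,.035,.03],[.069,-.043,.03],[.055,-.043,.03],[.055,.035,.03]])
E
cat > m.py <<'E'
from h import *
ft=optics.grab_frame("top"); fs=optics.grab_frame("side")
S=lambda L,o,k:np.array(L,float)/k+o
bt=S([[200,130],[330,155]],[190,170],8); bo=S([[248,200]],[190,170],8)
bs=S([[115,62],[275,100],[220,155],[60,110]],[270,230],5)   # order +x+y?, solved below
# side view: camera looks from +y toward -y: left = +x, near = +y
bs_m=np.array([[X,-Y,H],[-X,-Y,H],[-X,Y,H],[X,Y,H],[-X,Y,0]])
bs=np.vstack([bs,S([[220,275]],[270,230],5)])
r=fit([(ft,np.vstack([BT[:2],BORE[:1]]),np.vstack([bt,bo])),(fs,bs_m,bs)],[.5,.3,0,-.2]); print("block",r.x,r.fun.reshape(-1,2))
b=r.x
j=S([[125,22],[352,93],[262,300],[30,232]],[365,195],[5,4])
lf=S([[147,70],[70,237],[44,230],[120,66]],[365,195],[5,4]); LFm=LF[[1,2,3,0]]
sf=S([[182,45],[322,82],[316,108]],[365,195],[5,4])
r=fit([(ft,np.vstack([PL,LFm,SF[:3]]),np.vstack([j,lf,sf]))],[.5,-.15,0,-.3]); print("jig top only",r.x,r.fun.reshape(-1,2))
js=S([[360,112]],[350,160],5)
r0=r.x
img=[]
def ov(f,v,polys,x,y,w,h,W,Hh):
    im=cv2.resize(f["img"][y:y+h,x:x+w,::-1],(W,Hh),interpolation=cv2.INTER_CUBIC)
    for P in polys: cv2.polylines(im,[np.round((proj(f,place(v,P))-[x-.5,y-.5])*[W/w,Hh/h]).astype(int)],True,(0,0,255),1)
    return im
B0=BT*[1,1,0]
a=ov(ft,b,[BT,B0],195,170,50,50,400,300); c=ov(fs,b,[BT,B0],270,230,80,60,400,300)
d=ov(ft,r0,[PL,LF,SF],365,195,80,80,400,300); e=ov(fs,r0,[PL,LF,SF],350,150,80,60,400,300)
cv2.imwrite("pics/ov1.png",np.vstack([np.hstack([a,d]),np.hstack([c,e])]))
E
python3 m.py
```

```text
block [ 0.5516  0.2883  0.0032 -0.2325] [[-0.064  -0.0118]
 [-0.1337  0.2062]
 [ 0.3699 -0.0026]
 [ 0.1184 -0.6416]
 [-0.4071 -0.2598]
 [ 0.0572 -0.3137]
 [-0.2665  0.1006]
 [ 0.3205  4.033 ]]
jig top only [ 0.4536 -0.1831 -0.0118 -0.3962] [[ 0.2158 -0.2865]
 [ 0.7466 -0.5165]
 [-0.2091  1.0178]
 [-0.3039  0.0698]
 [-0.2651  1.3085]
 [ 0.3944 -0.275 ]
 [ 0.5328 -0.4779]
 [ 0.1198  0.3909]
 [-0.1802 -0.6365]
 [-0.2156  0.7829]
 [-0.7962 -0.7388]]
```

View pics/ov1.png

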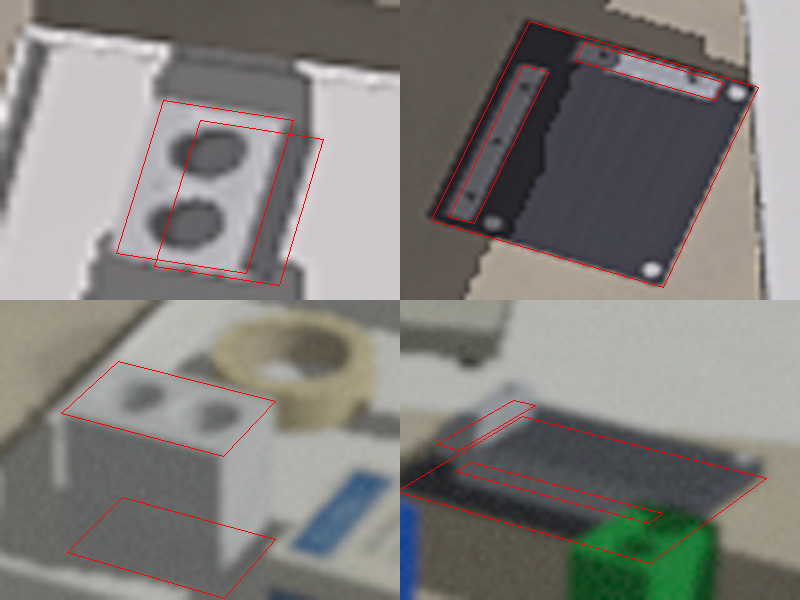

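The overlay shows the block's top face matching in both views, at z about 0.063. The jig's top-only fit came out too low: in the side view its plate corner sits at (422.4,182.2) and the far end of the short fence at (372,167) to (377.4,169.6). I'll refit the jig with both views and start moving.

```bash
cat > m2.py <<'E'
from h import *
ft=optics.grab_frame("top"); fs=optics.grab_frame("side")
S=lambda L,o,k:np.array(L,float)/k+o
o=[364.5,194.5];k=[5,3.75]
P=np.vstack([PL,LF,SF])
px=np.vstack([S([[127,22],[357,90],[262,287],[30,215]],o,k),S([[120,64],[147,68],[72,223],[46,217]],o,k),S([[180,42],[322,80],[315,102],[172,64]],o,k)])
ps=S([[362,161],[110,84],[137,98]],[349.5,149.5],5)
r=fit([(ft,P,px),(fs,np.vstack([PL[2:3],SF[1:3]]),ps)],[.45,-.18,0,-.39]); print("jig",r.x,r.fun.reshape(-1,2))
z0=least_squares(lambda w:np.concatenate([(proj(ft,place([w[0],w[1],0,w[2]],P))-px).ravel(),(proj(fs,place([w[0],w[1],0,w[2]],np.vstack([PL[2:3],SF[1:3]])))-ps).ravel()]),[.45,-.18,-.39],loss="soft_l1").x
print("jig z=0",z0); print("home",place([z0[0],z0[1],0,z0[2]],[.022,.024,.012]))
E
python3 m2.py
```

```text
jig [ 0.4535 -0.1806 -0.003  -0.3973] [[-0.0908 -0.4654]
 [ 0.1326 -0.9148]
 [-0.01    0.1789]
 [-0.4042  1.2599]
 [ 0.1857  0.0842]
 [-0.1668  0.9532]
 [-0.0551  0.0465]
 [ 0.0504 -0.3251]
 [ 0.376  -0.3567]
 [ 0.1216  0.2804]
 [-0.2767 -0.5759]
 [ 0.1452 -1.2376]
 [ 1.1037  0.6621]
 [ 0.6278  0.5464]
 [-0.3634 -1.1576]]
jig z=0 [ 0.4533 -0.1799 -0.3981]
home [[ 0.4829 -0.1663  0.012 ]]
```

Emit:
step_arm(steps=[[1, [0, -3, 4], [0, 0, 0]], [1, [-4, -1, 3], [0, 0, 0]], [1, [-4.5, 0, 2], [0, 0, 0]], [1, [-4.5, 0, 2], [0, 0, 0]], [1, [-4.5, 0, 2], [0, 0, 0]], [1, [-4.5, 0, 2], [0, 0, 0]]])

```text
clock: 0.9
eef_pos: [0.2711, -0.337, 0.2868]
ee_rot: [[0.307, -0.0, 0.952], [-0.952, -0.001, 0.307], [0.001, -1.0, -0.0]]
ft_force: [0.6, 0.1, 1.3]
gripper_width: 1.0
```

Emit:
step_arm(steps=[[1, [-2, 0, 4.4], [0, 0, 0]], [1, [-2, 0, 4.4], [0, 0, 0]], [1, [-2, 0, 4.4], [0, 0, 0]], [1, [-2, 0, 4.4], [0, 0, 0]], [1, [-3.5, 0, 3.3], [0, 0, 0]], [1, [-3.5, 0, 3.3], [0, 0, 0]], [1, [-4, 0, 3], [0, 0, 0]], [1, [-4, 0, 3], [0, 0, 0]], [1, [-4.2, 0, 2.5], [0, 0, 0]], [1, [-4.2, 0, 2.5], [0, 0, 0]], [1, [-4.2, 0, 2.5], [0, 0, 0]], [1, [-4.2, 0, 2.5], [0, 0, 0]]])

```text
clock: 2.1
eef_pos: [0.5384, 0.1773, 0.287]
ee_rot: [[0.296, 0.005, 0.955], [-0.955, -0.006, 0.296], [0.008, -1.0, 0.003]]
ft_force: [1.1, -1.1, 0.6]
gripper_width: 1.005
```

Emit:
step_arm(steps=[[1, [0, 0, 0], [0, 7.7, 0]], [1, [0, 0, 0], [0, 7.7, 0]], [1, [0, 0, 0], [0, 7.7, 0]], [1, [0, 0, 0], [0, 7.7, 0]], [1, [0, 0, 0], [0, 0, 0]]])

```text
clock: 2.6
eef_pos: [0.5372, 0.1892, 0.286]
ee_rot: [[-0.239, 0.003, 0.971], [-0.971, -0.0, -0.239], [-0.0, -1.0, 0.003]]
ft_force: [-0.1, -0.1, -0.2]
gripper_width: 0.998
```

Emit:
step_arm(steps=[[1, [-4, 0, -0.4], [0, 0, 0]], [1, [-4, 0, -0.4], [0, 0, 0]], [1, [-2, 4, -0.2], [0, 0, 0]], [1, [0, 5, 0], [0, 0, 0]], [1, [0, 5, 0], [0, 0, 0]], [1, [0, 2, 0], [0, 0, 0]], [1, [0, 0, 0], [0, 0, 0]]])

```text
clock: 3.3
eef_pos: [0.5548, 0.2922, 0.1225]
ee_rot: [[-0.214, 0.009, 0.977], [-0.977, 0.003, -0.214], [-0.004, -1.0, 0.008]]
ft_force: [0.3, -0.3, 0.2]
gripper_width: 0.998
```

```bash
cat > look.py <<'E'
import sys
from h import *
n=sys.argv[1]; b=[.5516,.2883,.0035,-.2325]; s=telemetry.sense()
R=s["ee_rot"];p=s["eef_pos"]; print(s["clock"],p,R[:,0],s["ft_force"],s["gripper_width"])
out=[]
for nm,(x,y,w,h) in(("top",(150,140,160,120)),("side",(230,200,160,120))):
    f=optics.grab_frame(nm); im=cv2.resize(f["img"][y:y+h,x:x+w,::-1],None,fx=2.5,fy=2.5,interpolation=cv2.INTER_CUBIC)
    for P in([p],[p+.017*R[:,1]]):
        u=(proj(f,P)-[x-.5,y-.5])*2.5; cv2.drawMarker(im,tuple(np.round(u[0]).astype(int)),(0,0,255),0,9,1)
    out.append(im)
cv2.imwrite(f"pics/{n}.png",np.hstack(out))
E
python3 look.py g1
```

```text
3.3 [0.5548 0.2922 0.1225] [-0.2143 -0.9768 -0.0044] [ 0.3313 -0.2583  0.1906] 0.9983999624308477
```

View pics/g1.png

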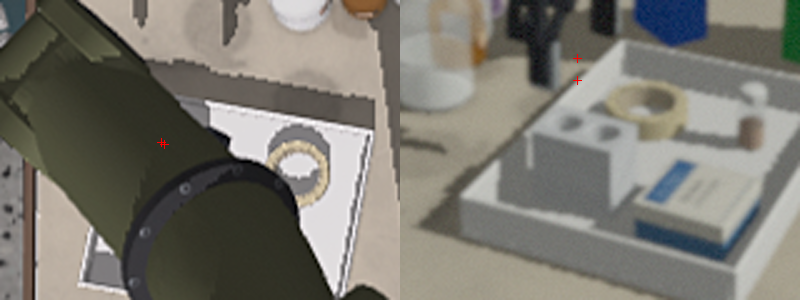

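Emit:
step_arm(steps=[[1, [0.4, 0, -0.2], [-0.5, 0.9, -0.3]], [1, [0, 3, 0], [0, 0, 0]], [1, [0, 3, 0], [0, 0, 0]], [1, [0, 0, 0], [0, 0, 0]]])

```text
clock: 3.8
eef_pos: [0.5585, 0.2908, 0.0733]
ee_rot: [[-0.233, 0.015, 0.972], [-0.972, 0.008, -0.233], [-0.011, -1.0, 0.012]]
ft_force: [-0.0, -1.0, 0.4]
gripper_width: 1.002
```

Emit:
step_arm(steps=[[1, [0.4, 0, -0.6], [-0.7, 0, -0.6]], [1, [0, 0, 0], [0, 0, 0]]])

```text
clock: 4.0
eef_pos: [0.5527, 0.2887, 0.077]
ee_rot: [[-0.234, 0.003, 0.972], [-0.972, 0.002, -0.234], [-0.002, -1.0, 0.002]]
ft_force: [-0.3, 0.6, 0.4]
gripper_width: 0.997
```

Emit:
step_arm(steps=[[1, [0, 1.3, -0.1], [0, 0, 0]], [1, [0, 1.3, -0.1], [0, 0, 0]], [1, [0, 0, 0], [0, 0, 0]]])

```text
clock: 4.3
eef_pos: [0.5524, 0.2902, 0.0529]
ee_rot: [[-0.234, 0.008, 0.972], [-0.972, 0.004, -0.234], [-0.006, -1.0, 0.007]]
ft_force: [0.4, -0.5, 0.0]
gripper_width: 0.999
```

Emit:
step_arm(steps=[[1, [0.2, 0, 0], [-0.4, 0, -0.4]], [1, [0, 0, 0], [0, 0, 0]], [-1, [0, 0, 0], [0, 0, 0]], [-1, [0, 0, 0], [0, 0, 0]], [-1, [0, 0, 0], [0, 0, 0]], [-1, [0, 0, 0], [0, 0, 0]], [-1, [0, 0, 0], [0, 0, 0]], [-1, [0, 0, 0], [0, 0, 0]], [-1, [0, 0, 0], [0, 0, 0]], [-1, [0, 0, 0], [0, 0, 0]]])

```text
clock: 5.3
eef_pos: [0.5523, 0.2886, 0.0531]
ee_rot: [[-0.234, -0.001, 0.972], [-0.972, -0.001, -0.234], [0.001, -1.0, -0.001]]
ft_force: [-0.1, 0.4, 0.2]
gripper_width: 0.482
```

Emit:
step_arm(steps=[[-1, [0, -1, 0], [0, 0, 0]], [-1, [0, -2, 0], [0, 0, 0]], [-1, [0, -3, 0], [0, 0, 0]], [-1, [0, -3, 0], [0, 0, 0]], [-1, [0, -3, 0], [0, 0, 0]], [-1, [0, -2, 0], [0, 0, 0]], [-1, [0, 0, 0], [0, 0, 0]]])

```text
clock: 6.0
eef_pos: [0.5498, 0.287, 0.1984]
ee_rot: [[-0.233, -0.008, 0.972], [-0.972, -0.005, -0.233], [0.007, -1.0, -0.007]]
ft_force: [0.6, 0.1, -2.7]
gripper_width: 0.481
```

```bash
python3 look.py g2
```

```text
6.0 [0.5498 0.287  0.1984] [-0.2332 -0.9724  0.0065] [ 0.6441  0.1187 -2.709 ] 0.4807875059104321
```

View pics/g2.png

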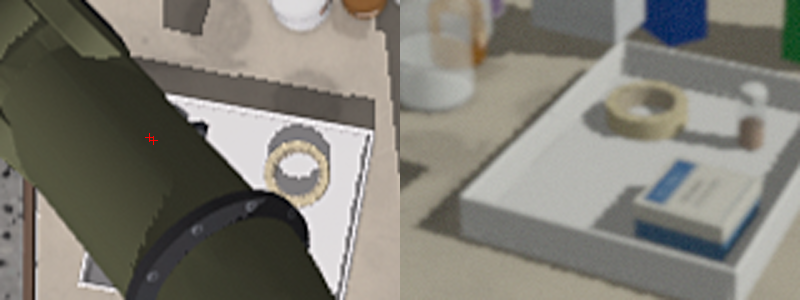

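Emit:
step_arm(steps=[[-1, [2.5, 0, 0.1], [0, 0, 0]], [-1, [4.5, 0, 0.2], [0, 0, 0]], [-1, [4.5, 0, 0.2], [0, 0, 0]], [-1, [4.5, 0, 0.2], [0, 0, 0]], [-1, [4.5, 0, 0.2], [0, 0, 0]], [-1, [4.5, 0, 0.2], [0, 0, 0]], [-1, [4.5, 0, 0.2], [0, 0, 0]], [-1, [4.5, 0, 0.2], [0, 0, 0]], [-1, [4.5, 0, 0.2], [0, 0, 0]], [-1, [4.5, 0, 0.2], [0, 0, 0]], [-1, [2.5, 0, 0.1], [0, 0, 0]], [-1, [0, 0, 0], [0, 0, 0]]])

```text
clock: 7.3
eef_pos: [0.4466, -0.1784, 0.1796]
ee_rot: [[-0.229, -0.047, 0.972], [-0.973, -0.004, -0.23], [0.015, -0.999, -0.044]]
ft_force: [-0.0, -0.5, -2.6]
gripper_width: 0.481
```

Emit:
step_arm(steps=[[-1, [0, 0, 0], [2.6, 0, 0.8]], [-1, [0, 0, 0], [0, 4.8, 0]], [-1, [0, 0, 0], [0, 4.8, 0]], [-1, [0, 0, 0], [0, 0, 0]]])

```text
clock: 7.7
eef_pos: [0.4428, -0.1766, 0.1742]
ee_rot: [[-0.395, -0.007, 0.918], [-0.919, 0.005, -0.395], [-0.002, -1.0, -0.008]]
ft_force: [-0.2, 0.0, -2.7]
gripper_width: 0.484
```

```bash
cat > look2.py <<'E'
import sys
from h import *
n=sys.argv[1]; s=telemetry.sense(); R=s["ee_rot"];p=s["eef_pos"]; print(s["clock"],p,R,s["ft_force"],s["gripper_width"])
v=[.4533,-.1799,0,-.3981]; out=[]
c=p+R@[0,.049,0]; a=np.arctan2(*R[:2,2][::-1])
for nm,(x,y,w,h) in(("top",(355,170,100,100)),("side",(320,110,120,120))):
    f=optics.grab_frame(nm); im=cv2.resize(f["img"][y:y+h,x:x+w,::-1],(400,int(400*h/w)),interpolation=cv2.INTER_CUBIC);k=400/w
    for P,col in((place(v,LF),(0,0,255)),(place(v,SF),(0,0,255)),(place([*c,a],BT),(0,255,0)),(place([*c,a],BT*[1,1,0]),(0,255,0))):
        cv2.polylines(im,[np.round((proj(f,P)-[x-.5,y-.5])*k).astype(int)],True,col,1)
    out.append(im)
cv2.imwrite(f"pics/{n}.png",np.hstack(out))
def jf(u): 
    c,s_=np.cos(-.3981),np.sin(-.3981); return np.array([[c,s_],[-s_,c]])@(u-np.array(v[:2]))
print("block in jig",jf(c[:2]),"yaw err deg",np.degrees(a+.3981),"bottom z",c[2])
E
python3 look2.py p1
```

```text
7.7 [ 0.4428 -0.1766  0.1742] [[-0.3954 -0.007   0.9185]
 [-0.9185  0.0048 -0.3954]
 [-0.0016 -1.     -0.0083]] [-0.2329  0.0283 -2.745 ] 0.48357532607381193
block in jig [-0.0114 -0.001 ] yaw err deg -0.47980326224261977 bottom z 0.12522036702239878
```

View pics/p1.png

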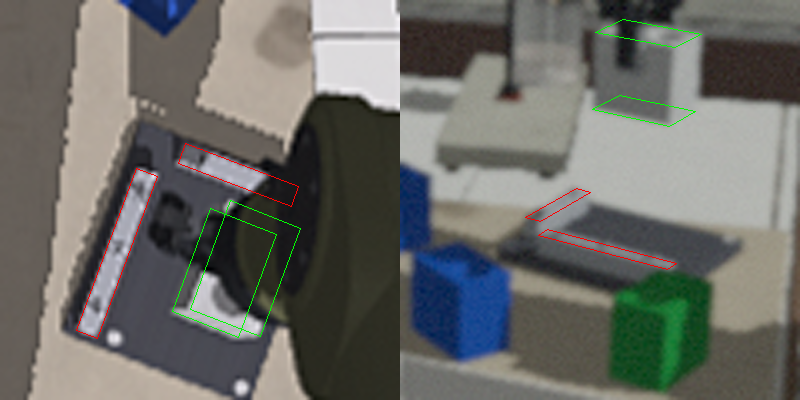

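Emit:
step_arm(steps=[[-1, [0, 2, 0], [0.5, -0.5, -0.1]], [-1, [0, 2, 0], [0, 0, 0]], [-1, [0, 2, 0], [0, 0, 0]], [-1, [0, 2, 0], [0, 0, 0]], [-1, [0, 0, 0], [0, 0, 0]]])

```text
clock: 8.3
eef_pos: [0.4445, -0.1741, 0.0914]
ee_rot: [[-0.369, 0.002, 0.929], [-0.929, 0.001, -0.369], [-0.002, -1.0, 0.002]]
ft_force: [-0.4, -0.3, -2.6]
gripper_width: 0.483
```

```bash
cat >> h.py <<'E'
def st():
    s=telemetry.sense(); R=s["ee_rot"];p=s["eef_pos"]; c=p+R@[0,.049,0]; a=np.arctan2(R[1,2],R[0,2])
    J=np.array([[.9218,-.3877],[.3877,.9218]]); w=R.T@np.array([-R[1,1],R[0,1],0])
    print("t",s["clock"],"jig xy",J@(c[:2]-[.4533,-.1799])*1000,"z",c[2]*1000,"F jig",J@s["ft_force"][:2],s["ft_force"][2],"M",s["moment"],"fix deg x,y,z",np.degrees(w[0]),np.degrees(a+.3981),np.degrees(w[2]),"w",s["gripper_width"])
E
python3 -c "from h import *; st()"
```

```text
t 8.3 jig xy [-10.3171   2.0505] z 42.35061853380563 F jig [-0.2571 -0.3931] -2.6030750249500776 M [-0.0295  0.0413 -0.0156] fix deg x,y,z -0.10756603906671552 1.1370378060905229 -0.09487802933536785 w 0.4834122030141462
```

Emit:
step_arm(steps=[[-1, [0, 1, 0], [0, 1.1, 0]], [-1, [0, 1, 0], [0, 0, 0]], [-1, [0, 0.3, 0], [0, 0, 0]], [-1, [0, 0, 0], [0, 0, 0]]])

```text
clock: 8.7
eef_pos: [0.4458, -0.1736, 0.0679]
ee_rot: [[-0.385, 0.004, 0.923], [-0.923, 0.001, -0.385], [-0.002, -1.0, 0.004]]
ft_force: [-0.4, -0.3, -2.6]
gripper_width: 0.482
```

```bash
python3 -c "from h import *; st()"
```

```text
t 8.7 jig xy [-9.1327  3.0085] z 18.906674112258944 F jig [-0.2438 -0.3876] -2.6469711053201577 M [0.0111 0.0436 0.0073] fix deg x,y,z -0.2034316383056479 0.14001920283869446 -0.13067244855818977 w 0.4819724300629675
```

Emit:
step_arm(steps=[[-1, [0, 0.2, 0], [-0.2, 0.1, -0.1]], [-1, [0, 0.2, 0], [0, 0, 0]], [-1, [0, 0.1, 0], [0, 0, 0]], [-1, [0, 0, 0], [0, 0, 0]]])

```text
clock: 9.1
eef_pos: [0.4467, -0.174, 0.0637]
ee_rot: [[-0.387, 0.002, 0.922], [-0.922, -0.001, -0.387], [-0.0, -1.0, 0.002]]
ft_force: [-0.5, -0.5, -2.6]
gripper_width: 0.48
```

```bash
python3 -c "from h import *; st()"
```

```text
t 9.1 jig xy [-8.2995  2.9027] z 14.658208036919536 F jig [-0.2677 -0.6203] -2.600335497756162 M [-0.0078 -0.0046 -0.0179] fix deg x,y,z -0.12092664864629026 0.04102108534509123 -0.01862614506422306 w 0.47975879393027165
```

Emit:
step_arm(steps=[[-1, [0, 0.1, 0], [-0.1, 0, 0]], [-1, [0, 0.1, 0], [0, 0, 0]], [-1, [0, 0.1, 0], [0, 0, 0]]])

```text
clock: 9.4
eef_pos: [0.447, -0.1742, 0.061]
ee_rot: [[-0.387, 0.001, 0.922], [-0.922, -0.0, -0.387], [-0.0, -1.0, 0.001]]
ft_force: [-4.9, 3.2, 17.4]
gripper_width: 0.481
```

```bash
python3 -c "from h import *; st()"
```

```text
t 9.4 jig xy [-7.9388  2.8735] z 11.988648904965169 F jig [-5.7472  1.0984] 17.385264973990623 M [0.3487 1.091  0.0244] fix deg x,y,z -0.07513413267565246 0.031306636766435914 -0.01850580536109846 w 0.48140839041596906
```

Emit:
step_arm(steps=[[-1, [0, -0.15, 0], [0, 0, 0]], [-1, [-0.8, 0, 0], [0, 0, 0]], [-1, [-0.7, 0, 0], [0, 0, 0]], [-1, [0, 0, 0], [0, 0, 0]]])

```text
clock: 9.8
eef_pos: [0.4534, -0.1589, 0.0625]
ee_rot: [[-0.387, 0.002, 0.922], [-0.922, 0.0, -0.387], [-0.001, -1.0, 0.001]]
ft_force: [-0.3, -1.3, -3.0]
gripper_width: 0.487
```

```bash
python3 -c "from h import *; st()"
```

```text
t 9.8 jig xy [-7.9233 19.433 ] z 13.546993808176998 F jig [ 0.2124 -1.3177] -2.9798337826188983 M [ 0.0497  0.0047 -0.0073] fix deg x,y,z -0.0835135927797316 0.018277782912998593 -0.047423575230800666 w 0.4865053879015106
```

Emit:
step_arm(steps=[[-1, [-0.2, 0, 0], [-0.1, 0, 0]], [-1, [-0.1, 0, 0], [0, 0, 0]], [-1, [-0.1, 0, 0], [0, 0, 0]]])

```text
clock: 10.1
eef_pos: [0.4548, -0.1555, 0.0625]
ee_rot: [[-0.387, -0.001, 0.922], [-0.922, -0.0, -0.387], [0.001, -1.0, -0.001]]
ft_force: [-2.6, -5.6, -0.2]
gripper_width: 0.48
```

```bash
python3 -c "from h import *; st()"
```

```text
t 10.1 jig xy [-8.1194 22.9906] z 13.509047122833094 F jig [-0.2321 -6.22  ] -0.15803679980011204 M [-1.3018  0.4347 -0.1481] fix deg x,y,z 0.049307116652967296 0.0244085654426134 0.04008297031105812 w 0.4801209304771663
```

Emit:
step_arm(steps=[[-1, [0.15, 0, 0.8], [0, 0, 0]], [-1, [0, 0, 0.9], [0, 0, 0]], [-1, [0, 0, 0.7], [0, 0, 0]], [-1, [0, 0, 0], [0, 0, 0]]])

```text
clock: 10.5
eef_pos: [0.479, -0.1672, 0.0625]
ee_rot: [[-0.388, 0.0, 0.922], [-0.922, 0.0, -0.388], [-0.0, -1.0, 0.0]]
ft_force: [-1.0, 0.7, -2.8]
gripper_width: 0.48
```

```bash
python3 -c "from h import *; st()"
```

```text
t 10.5 jig xy [18.8056 21.6844] z 13.478559252304512 F jig [-1.2303  0.2909] -2.7533614712168837 M [ 0.0346 -0.0007  0.0793] fix deg x,y,z -0.012572139850420702 0.009186696922950509 -0.008518165912870614 w 0.4795376847098542
```

Emit:
step_arm(steps=[[-1, [0, 0, 0.15], [0, 0, 0]], [-1, [0, 0, 0.1], [0, 0, 0]], [-1, [0, 0, 0.1], [0, 0, 0]]])

```text
clock: 10.8
eef_pos: [0.4823, -0.1684, 0.0621]
ee_rot: [[-0.388, -0.001, 0.922], [-0.922, 0.001, -0.388], [-0.0, -1.0, -0.001]]
ft_force: [0.1, -0.3, -3.6]
gripper_width: 0.478
```

```bash
python3 -c "from h import *; st()"
```

```text
t 10.8 jig xy [22.2027 21.8614] z 13.125826859041984 F jig [ 0.1452 -0.2148] -3.5959997775621986 M [0.0586 0.0909 0.0375] fix deg x,y,z 0.046047783344746275 0.009804157591612305 -0.02842387324117656 w 0.4778800962169826
```

Emit:
step_arm(steps=[[-1, [0, 0, 0.1], [0, 0, 0]], [-1, [0, 0, 0.1], [0, 0, 0]], [-1, [0, 0, 0.1], [0, 0, 0]]])

```text
clock: 11.1
eef_pos: [0.4839, -0.1691, 0.062]
ee_rot: [[-0.387, -0.003, 0.922], [-0.922, 0.001, -0.387], [-0.0, -1.0, -0.003]]
ft_force: [-4.2, 1.5, -0.5]
gripper_width: 0.482
```

```bash
python3 -c "from h import *; st()"
```

```text
t 11.1 jig xy [23.893  21.8679] z 12.974916151300981 F jig [-4.4306 -0.1934] -0.4550202770332758 M [0.4546 0.782  0.0154] fix deg x,y,z 0.18225136233629857 0.02767333401974245 -0.007411211638462744 w 0.48206496213067074
```

Emit:
step_arm(steps=[[-1, [0, 0.1, 0], [0.1, 0, 0]], [-1, [-0.15, 0, 0], [0, 0, 0]], [-1, [-0.1, 0, 0.05], [0, 0, 0]], [-1, [-0.1, 0, 0.1], [0, 0, 0]]])

```text
clock: 11.5
eef_pos: [0.4844, -0.168, 0.0611]
ee_rot: [[-0.389, -0.005, 0.921], [-0.921, -0.002, -0.389], [0.003, -1.0, -0.004]]
ft_force: [-6.6, -1.3, 5.1]
gripper_width: 0.485
```

```bash
python3 -c "from h import *; st()"
```

```text
t 11.5 jig xy [23.8191 22.8803] z 12.069394129105154 F jig [-5.6024 -3.7371] 5.081011530823016 M [-0.304   1.2242  0.1628] fix deg x,y,z 0.24002067569376911 -0.05916855254430948 0.19524343422275797 w 0.4853255546246242
```

Emit:
step_arm(steps=[[-1, [-0.2, 0, 0.15], [0.1, 0, 0.1]], [-1, [-0.2, 0, 0.15], [0, 0, 0]]])

```text
clock: 11.7
eef_pos: [0.4845, -0.1678, 0.0612]
ee_rot: [[-0.39, -0.01, 0.921], [-0.921, -0.004, -0.39], [0.008, -1.0, -0.008]]
ft_force: [-8.8, -2.4, 6.0]
gripper_width: 0.476
```

```bash
python3 -c "from h import *; st()"
```

```text
t 11.7 jig xy [23.7053 22.8466] z 12.158248904011272 F jig [-7.159  -5.6509] 6.0450891402913 M [-0.766   1.3838  0.3463] fix deg x,y,z 0.46934096852298535 -0.13510009116598393 0.43228995512091406 w 0.47581334117117013
```

Emit:
step_arm(steps=[[-1, [-0.25, -0.02, 0.2], [0.6, -0.1, 0.6]], [-1, [-0.3, -0.02, 0.25], [0.5, -0.1, 0.5]], [-1, [-0.3, 0, 0.25], [0.5, 0, 0.5]]])

```text
clock: 12.0
eef_pos: [0.4842, -0.1682, 0.0611]
ee_rot: [[-0.39, 0.008, 0.921], [-0.921, 0.005, -0.39], [-0.007, -1.0, 0.005]]
ft_force: [-10.5, -4.6, 13.1]
gripper_width: 0.481
```

```bash
python3 look2.py f1; python3 -c "from h import *; st()"
```

```text
12.0 [ 0.4842 -0.1682  0.0611] [[-0.3902  0.0076  0.9207]
 [-0.9207  0.0045 -0.3903]
 [-0.0071 -1.      0.0053]] [-10.5149  -4.6027  13.08  ] 0.4809485809556118
block in jig [0.0242 0.0231] yaw err deg -0.16322890357437025 bottom z 0.012085310388859342
t 12.1 jig xy [24.221 23.028] z 12.12290727171384 F jig [-7.0646 -8.5996] 9.678235057068752 M [-1.5313  2.7419  0.263 ] fix deg x,y,z -0.31164552411469326 -0.17257196425575966 -0.4123496704166126 w 0.48311633231178697
```

View pics/f1.png

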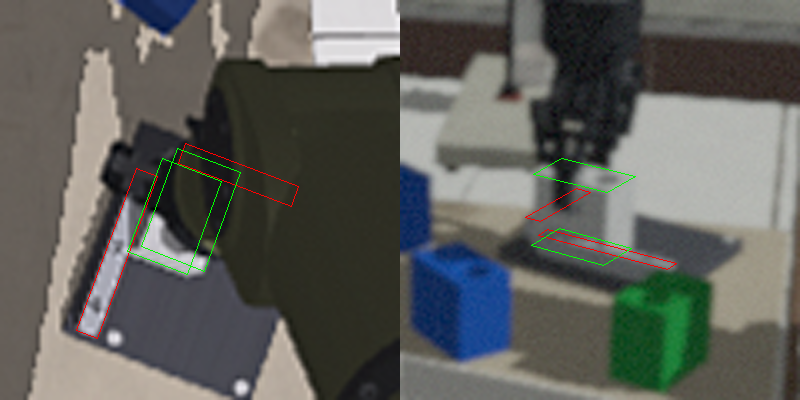

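Emit:
step_arm(steps=[[-1, [-0.25, -0.07, 0.25], [0, -0.1, 0]], [-1, [-0.25, -0.05, 0.25], [0, 0, 0]], [-1, [-0.25, -0.05, 0.25], [0, 0, 0]]])

```text
clock: 12.4
eef_pos: [0.4846, -0.1681, 0.0613]
ee_rot: [[-0.392, -0.01, 0.92], [-0.92, 0.001, -0.392], [0.003, -1.0, -0.009]]
ft_force: [-8.5, -4.5, 3.4]
gripper_width: 0.482
```

```bash
python3 -c "
from h import *
for i in range(5): st(); optics.grab_frame('side'); optics.grab_frame('top')"
```

```text
t 12.4 jig xy [23.8175 22.8816] z 12.257470239432758 F jig [-6.1439 -7.4309] 3.3824409895061045 M [-1.0614  1.8232  0.3394] fix deg x,y,z 0.538658295773947 -0.25987117839278473 0.1797584979034159 w 0.4817505964122453
t 12.5 jig xy [23.7733 22.8862] z 12.236654319200499 F jig [-5.5488 -6.9806] 2.7103833383143257 M [-1.0826  1.8251  0.2918] fix deg x,y,z 0.5479504184992944 -0.24621919374260945 0.1889606002517132 w 0.48037527929498125
t 12.6 jig xy [23.7479 22.8914] z 12.219955622973123 F jig [-6.7643 -6.5054] 1.6921318761336783 M [-1.0787  1.7706  0.3263] fix deg x,y,z 0.5379526521539482 -0.24594652857072194 0.17863787619989188 w 0.4821316744542899
t 12.7 jig xy [23.7689 22.8564] z 12.227988480241905 F jig [-6.6299 -5.6622] 1.812002135906129 M [-1.0974  1.7669  0.2976] fix deg x,y,z 0.5333804103991795 -0.2541860059860713 0.17645582175702934 w 0.48223422187850956
t 12.8 jig xy [23.794  22.9036] z 12.248058907198391 F jig [-6.6563 -6.5227] 1.9882143846201856 M [-1.0565  1.7318  0.3613] fix deg x,y,z 0.5284107166184336 -0.2501990639548146 0.17478426534232572 w 0.4796470000527513
```

```bash
python3 -c "
from rig import arm
print(arm.sign_off())
from h import *
st()"
```

```text
the job is handed in; nothing more can be done
None
the job is handed in; nothing more can be done
```

I picked the grey two-bore aluminium block out of the tray and stood it on the jig plate, pressed into the corner. I handed the job in at about 12.8 s of the 61 s allowed, with the gripper still holding it there. There was no verdict after hand-in.

My last checks, over about 0.4 s before handing in:

- **Push on the fences:** the wrist read a steady 6.5 N or so along each jig axis. About 4.5 N also bears down on the plate, so friction could account for perhaps 2 N of that, leaving roughly 4.5 N or more on each fence.
- **Height:** the underside is at about 12.2 mm, against 12 mm for the plate top. Touching the plate earlier read 12.0 mm.
- **Angle:** the tool's tilt was about 0.6° and its yaw about 0.25° off my jig estimate, against a limit of 2.3°. I took the block's angle from the tool, not from a separate measurement.
- **Grip:** the opening is steady at 0.48, about 41 mm on the 42 mm block.
- **Other things:** nothing else was touched as far as I saw. I took no last picture of the tray or `vial_0`.

Some readings disagreed:

- **Fence contact:** the block met the fences at about x = 23.8, y = 22.9 mm in my jig estimate, against the nominal 22 and 24. I put this down to calibration error and where I gripped the block. The last picture shows it seated against the long fence, but the arm hid the short fence.
- **Side-view height:** one lower corner of the block that I had picked in the side view disagreed with the fit by about 4 pixels, so I ignored it. The grasp and the plate contact height both fitted the block's stated height.

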